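Start the balance's self-adjustment with its key pair and print the report

TASK

Start the balance's self-adjustment: press its two blue keys down together, one fingertip on each, hold both fully down for at least two seconds, then let them spring up. Then press the green key on the printer fully down with a fingertip and let it go. Never press one blue key by itself or the red key between them, do not press the green key while a blue one is down, and leave the beaker, the brass weight and the weighing bottle standing where they are.

Things in the scene. Friction and masses are not known exactly. Their poses are not given: they have to be found in the camera images.
- balance: white laboratory balance, fixed, 240 mm deep (its x) by 170 mm wide (its y), flat deck 50 mm above the bench; turned up to 0.35 rad. Origin at the centre of its underside; x points from the keys (near the robot) to the steel pan, y to the left along the key row. A display frame 5 mm high starts 33 mm behind the key centres, the pan (112 mm across, top 66 mm above the bench) 78 mm behind them.
- pair_mid (a point): point half-way between the centres of the two blue keys, at the height of their caps when up (60 mm above the bench), 84 mm in front of the balance's centre; axes as the balance.
- key_left_top (a point): centre of the cap of the left blue key: round blue push key, diameter 26 mm, flat cap 10 mm above the balance's deck (60 mm above the bench) when up; travel 5 mm straight down; 1.2 N starts it, 4 N holds it fully down, and it springs back. The two blue keys stand 60 mm apart, centre to centre, along the balance's y axis. The point moves down with the key.
- key_right_top (a point): centre of the cap of the right blue key, same as the left one, 60 mm from it towards -y of the balance. The point moves down with the key.
- key_off_top (a point): centre of the cap of the small red off key, diameter 16 mm, exactly between the blue keys; its cap is only 4 mm above the deck (6 mm lower than the blue caps when these are up, 1 mm lower when they are fully down); travel 3 mm. Not to be pressed.
- key_left (a joint): how far the left blue key is pressed, in m: 0 up, 0.005 fully down.
- key_right (a joint): how far the right blue key is pressed, in m: 0 up, 0.005 fully down.
- key_off (a joint): how far the red key is pressed, in m: 0 up, 0.003 fully down.
- printer: grey report printer, fixed to the bench: 150 mm deep (its x) by 110 mm wide (its y), flat top 70 mm above the bench, with a black paper cover 5 mm high on the rear half of the top. Origin at the centre of its underside, x axis away from the robot, z up. It stands to the right or to the left of the balance, the stirrer on the other side.
- key_print_top (a point): centre of the cap of the printer's green key: round green push key, diameter 25 mm, flat cap 10 mm above the printer's top (80 mm above the bench) when up; travel 5 mm straight down; 1.2 N starts it, 4 N holds it fully down, and it springs back. It stands alone, 40 mm in front of the printer's centre. The point moves down with the key.
- key_print (a joint): how far the green key is pressed, in m: 0 up, 0.005 fully down.
- stirrer: blue magnetic stirrer with a round white plate, fixed: 150 mm deep by 120 mm wide, plate top 62 mm above the bench. Origin at the centre of its underside. Not used.
- beaker: empty glass beaker, 64 mm across and 75 mm high, standing loose on the stirrer's plate (rim 137 mm above the bench); origin at the centre of its underside. Leave alone.
- weight: brass 200 g knobbed weight, 32 mm across, 54 mm high, standing loose beside the balance; origin at the centre of its underside. Leave alone.
- weighing_bottle: amber glass weighing bottle with a white stopper, 36 mm across, 71 mm high, standing loose on the other side of the balance; origin at the centre of its underside. Leave alone.
Mind the look-alikes: they are no part of the job. Leave any purple or turquoise look-alike of the printer alone.

How it is judged:
By the outcome, as a careful person would: the job done as asked, in the order asked, and still so for the second after the job is handed in, with the robot touching nothing.
It also fails if it takes over 56 s, if anything falls off the work surface, if the arm or the gripper's body presses on something with over 40 N, if the wrist force passes 120 N, or if a joint passes its speed limit or range.

ROBOT

A 6-joint arm with a two-finger parallel gripper is mounted at the origin on the work surface. World frame = base frame: x ahead of the robot, y to its left, z up, the work surface at z = 0. Lengths are in m, angles in degrees, forces in N, time in s.
With the tool pointing down it reaches from about 0.275 to 0.725 m from the base axis. Payload 5.6 kg.
Tool frame: the origin (TCP) lies midway between the tips of the shut fingers; the grasp point (between the pads) lies 19 mm behind it; z points along the fingers, y is the line along which they close (so a half turn about z gives the same grasp; the last joint's range is limited). The gripper opens to 85 mm and grips with 20 to 120 N. Pads are 22 mm wide; open, the fingers measure 114 mm over their backs; the gripper's body (76 mm by 85 mm) begins 54 mm behind the grasp point. The pads swing forward as they close: fully open they stand 13 mm farther back than shut.
Start: joints at [-60.928, 14.616, 6.199, 0, -81.583, -16.306], TCP at [0.122, -0.536, 0.231] pointing down, gripper open.
Joint ranges: [-168.99, 168.99], [-69.2, 112.95], [-62.41, 85.93], [-164.36, 98.24], [-168.68, -3.75], [-174.98, 174.98]. Speed limits (degrees/s): [147.25, 147.25, 180, 180, 180, 180].

INTERFACE

Orientations are given as [roll, pitch, yaw] about the fixed x, y, z axes, in that order (R = Rz(yaw) Ry(pitch) Rx(roll)).
In Python, from workcell import ctrl gives the robot as it stands. The module is installed in compiled form; this text tells all that it offers.
- The arm moves only by the tool carry_out, never from a script. Its argument "motion" is a list of rows, each a list of 3 entries, a list of its own where there are three numbers: the finger opening in mm, from 0 to 85.4, then the shift along the tool's x, y, z in mm, then the turn about the tool's z in degrees. A call has 1 to 20 rows; each row is the pose to reach, as a shift and turn from the pose commanded when the call began, along the tool's axes at that moment; what a row does not reach only later rows make up. A row lasts 1/10 s, in which the tool goes at most 50 mm and 8.59 degrees, less where a joint would pass 70% of its speed; a pose out of reach is approached as far as the arm can. A call with a gripper value outside its range is refused whole. The fingers move at their own pace and stop on an object; "squeeze" is the grip in N (left out, the last holds). Time passes only in rows, so rows that repeat a pose let the fingers close. It gives the time, the measured TCP pose, the force, the opening and the grip force at its end, in the units of the state.
- ctrl.state(): the state, without advancing time (a new reading comes with each control period).
- ctrl.capture(name): name is "side" or "top" or "wrist"; returns (picture, depth): 384x512x3 uint8, red, green, blue; 384x512 float32, m along the optical axis (not along the pixel's ray), 0 where there is no reading.
- ctrl.get_calibration(name): a dict with "fx", "fy", "cx", "cy" (pixels), "extrinsics" (4x4, takes a point from camera to world coordinates). Camera axes: x right, y up, looking along -z (the intrinsics and any distortion apply to the point x, -y, -z); pixel columns grow to the right and rows downward; lengths in m; the calibration is good to about 2 mm. A picture is of the moment at which its call begins: read the wrist's pose just before it. get_calibration takes no time and is no camera call; for the wrist camera it gives the pose at the moment of the call.
- ctrl.finish_job(): hands the job in; it is judged then, once.
The state is a dict: "time_s": time; "joint_pos": joint angles; "joint_velocities": joint speeds; "joint_efforts": joint torques, N m; "eef_pos": TCP position; "orientation": TCP orientation; "ft_force": force on the tool from outside, world axes, zero at the start; "torque": the same for the moment, N m; "grip_width": finger opening in m; "grip_force": force on a finger pad.
Only numpy, scipy, OpenCV 4.12 (cv2) and the standard library are available. Lean on these libraries where they do the work, as an engineer would, in place of code of your own. Each camera call takes 0.05 s, during which the arm holds its last target. There are 200 camera calls.

## Working session

There is one attempt and no reset: what is moved stays moved. The work goes in short steps, Python scripts to look and compute and a tool call to move; the robot and the scene stay as the last step left them, time stands still between calls to the robot, and variables do not carry over. Pictures are saved under pics/ and viewed, at most 10 in all, crops included, and the job is handed in when it is done.

Besides the shell and the picture viewer there is one more tool, called after "Request:" in YAML: its name, and indented under it one key for each argument. carry_out: Moves the arm, as the interface text tells. Its arguments: {"type":"object","properties":{"motion":{"type":"array","items":{"type":"array"}},"squeeze":{"type":"number"}},"required":["motion"]}

```bash
mkdir -p pics; cat > h.py <<'E'
import numpy as np, cv2
from workcell import ctrl
def snap(n,f):
    c=ctrl.get_calibration(n); p,d=ctrl.capture(n); cv2.imwrite(f'pics/{f}.png',p[:,:,::-1]); np.savez(f'pics/{f}.npz',p=p,d=d,**{k:c[k] for k in('fx','fy','cx','cy','extrinsics')}); return p,d,c
def ray(c,u,v,z):
    E=np.array(c['extrinsics']); d=E[:3,:3]@np.array([(u-c['cx'])/c['fx'],-(v-c['cy'])/c['fy'],-1]); o=E[:3,3]
    return o+d*(z-o[2])/d[2]
def blobs(p,lo,hi,amin=30):
    m=cv2.inRange(cv2.cvtColor(p,cv2.COLOR_RGB2HSV),lo,hi)
    n,l,s,c=cv2.connectedComponentsWithStats(m)
    return [(s[i,4],*s[i,:4],*c[i].round(1)) for i in range(1,n) if s[i,4]>=amin]
E
python3 - <<'E'
from h import *
s=ctrl.state(); print(s['time_s'],s['eef_pos'],s['orientation'],s['ft_force'],s['grip_width'])
p,d,c=snap('top','top1'); print({k:v for k,v in c.items()})
for n,lo,hi in [('blue',(100,120,60),(125,255,255)),('green',(40,100,50),(80,255,255)),('red',(0,150,80),(8,255,255))]:
    for b in blobs(p,lo,hi,15): print(n,b)
E
```

```text
0.0 [ 0.12145786 -0.53590111  0.23036493] [ 1.79888014e+02 -5.30908006e-03 -1.67238153e+02] [-0.39077799  0.20226665  0.35252797] 0.08533847366141654
{'fx': 450.43765741896704, 'fy': 450.43765741896704, 'cx': 255.75039121133148, 'cy': 192.05429405542142, 'extrinsics': array([[ 0.01879915,  0.99246911, -0.12104407,  0.29025002],
       [-0.99981118,  0.01925629,  0.0026079 , -0.09693698],
       [ 0.00491912,  0.12097218,  0.99264371,  1.63400597],
       [ 0.        ,  0.        ,  0.        ,  1.        ]])}
blue (np.int32(165), np.int32(117), np.int32(146), np.int32(36), np.int32(22), np.float64(135.7), np.float64(153.3))
blue (np.int32(436), np.int32(110), np.int32(165), np.int32(39), np.int32(30), np.float64(127.4), np.float64(183.3))
blue (np.int32(49), np.int32(198), np.int32(186), np.int32(8), np.int32(8), np.float64(201.7), np.float64(189.4))
blue (np.int32(50), np.int32(214), np.int32(191), np.int32(8), np.int32(8), np.float64(217.8), np.float64(194.8))
blue (np.int32(385), np.int32(486), np.int32(362), np.int32(26), np.int32(17), np.float64(499.0), np.float64(370.1))
green (np.int32(52), np.int32(384), np.int32(176), np.int32(8), np.int32(8), np.float64(387.5), np.float64(179.5))
green (np.int32(49), np.int32(324), np.int32(197), np.int32(8), np.int32(7), np.float64(327.7), np.float64(199.9))
green (np.int32(50), np.int32(331), np.int32(260), np.int32(8), np.int32(8), np.float64(334.4), np.float64(263.5))
red (np.int32(17), np.int32(208), np.int32(190), np.int32(5), np.int32(5), np.float64(209.8), np.float64(192.2))
red (np.int32(182), np.int32(494), np.int32(276), np.int32(17), np.int32(24), np.float64(503.2), np.float64(291.7))
```

View pics/top1.png

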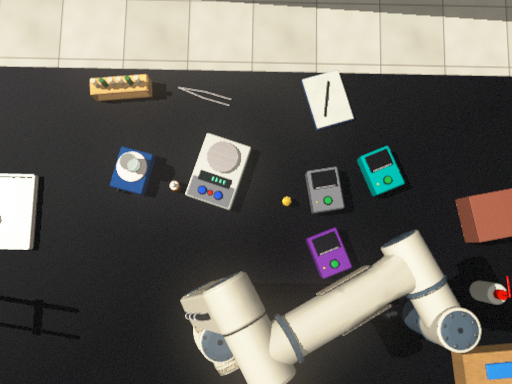

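```bash
python3 - <<'E'
from h import *
c=ctrl.get_calibration('top')
L=ray(c,201.7,189.4,.06);R=ray(c,217.8,194.8,.06);G=ray(c,327.7,199.9,.08)
m=(L+R)/2; d=(L-R); print(L,R,m,np.linalg.norm(d),np.degrees(np.arctan2(-d[0],d[1])),G)
s=ctrl.state(); print(s['joint_pos'])
from scipy.spatial.transform import Rotation as Ro
T=Ro.from_euler('xyz',s['orientation'],degrees=True).as_matrix()
print(T.T@(m-s['eef_pos'])*1000, T.T@(G-s['eef_pos'])*1000)
E
```

```text
[0.487907   0.08936774 0.06      ] [0.46987323 0.03216293 0.06      ] [0.47889011 0.06076534 0.06      ] 0.05998005916184365 -17.49741280139513 [ 0.45716319 -0.35122415  0.08      ]
[-6.09289538e+01  1.46519748e+01  6.13298368e+00 -2.70530276e-02
 -8.15813970e+01 -1.63059672e+01]
[-480.39169845  502.70369561  171.3125262 ] [-368.19771911  105.72660722  150.59778314]
```

Request:
carry_out:
  motion:
    - [45.5,[-24,25,2],1.5]
    - [45.5,[-60,63,5],4]
    - [45.5,[-95,100,8],6]
    - [45.5,[-130,136,11],8]
    - [45.5,[-165,172,14],10]
    - [45.5,[-200,209,17],12]
    - [45.5,[-235,246,20],14]
    - [45.5,[-270,283,23],17]
    - [45.5,[-305,320,26],19]
    - [45.5,[-340,356,29],22]
    - [45.5,[-375,393,32],24]
    - [45.5,[-410,430,35],26]
    - [45.5,[-440,461,38],28]
    - [45.5,[-465,487,40],29.5]
    - [45.5,[-480,503,40],30.3]
    - [45.5,[-480,503,40],30.3]
    - [45.5,[-480,503,40],30.3]

```text
time_s: 1.75
eef_pos: [0.4781, 0.0603, 0.1906]
orientation: [-179.9, -0.1, 162.5]
ft_force: [-1.0, 0.1, -0.0]
grip_width: 0.0455
grip_force: 0.0
```

```bash
python3 - <<'E'
from h import *
s=ctrl.state(); print(s['time_s'],s['eef_pos'],s['orientation'],s['ft_force'],s['grip_width'])
p,d,c=snap('wrist','w1')
for n,lo,hi in [('blue',(100,120,60),(125,255,255)),('red',(0,150,80),(8,255,255))]:
    for b in blobs(p,lo,hi,100): print(n,b[0],b[1:5],b[5:],ray(c,*b[5:],.06))
E
```

```text
1.75 [0.47807627 0.06030353 0.19058455] [-1.79939877e+02 -8.37676396e-02  1.62517614e+02] [-0.99347945  0.1458584  -0.03947777] 0.04546793021884794
blue 3250 (np.int32(483), np.int32(83), np.int32(29), np.int32(164)) (np.float64(500.7), np.float64(172.5)) [0.53143819 0.26087049 0.06      ]
blue 747 (np.int32(207), np.int32(167), np.int32(31), np.int32(31)) (np.float64(222.3), np.float64(181.6)) [0.46781251 0.03289253 0.06      ]
blue 751 (np.int32(277), np.int32(167), np.int32(31), np.int32(31)) (np.float64(291.6), np.float64(181.8)) [0.48583586 0.08941741 0.06      ]
red 260 (np.int32(248), np.int32(172), np.int32(19), np.int32(18)) (np.float64(257.1), np.float64(180.7)) [0.47602488 0.06154298 0.06      ]
```

View pics/w1.png

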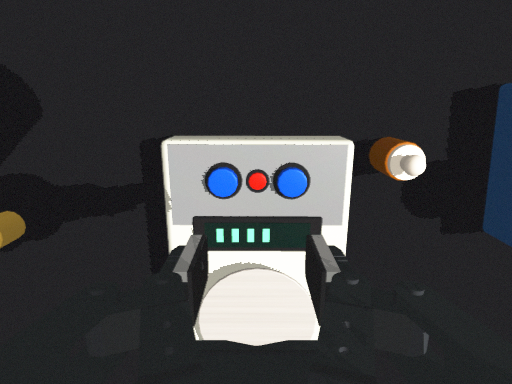

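Request:
carry_out:
  motion:
    - [45.5,[1,0.5,25],0.2]
    - [45.5,[1,0.5,65],0.2]
    - [45.5,[1,0.5,100],0.2]
    - [45.5,[1,0.5,118],0.2]
    - [45.5,[1,0.5,126],0.2]
    - [45.5,[1,0.5,126],0.2]
    - [45.5,[1,0.5,126],0.2]

```text
time_s: 2.5
eef_pos: [0.4785, 0.0608, 0.0665]
orientation: [179.9, 0.1, 162.3]
ft_force: [0.8, -0.6, -0.1]
grip_width: 0.0456
grip_force: 0.0
```

```bash
python3 - <<'E'
from h import *
s=ctrl.state(); print(s['eef_pos'],s['orientation'],s['ft_force'],s['torque'],s['grip_width'])
p,d,c=snap('wrist','w2'); cv2.imwrite('pics/w2c.png',cv2.resize(p[100:380,100:420,::-1],None,fx=2,fy=2))
E
```

```text
[0.47848776 0.06084983 0.06652385] [1.79936808e+02 1.01801100e-01 1.62250010e+02] [ 0.79269066 -0.60448568 -0.08493523] [ 0.04882827 -0.07248474  0.0073364 ] 0.04556579446253252
```

View pics/w2c.png

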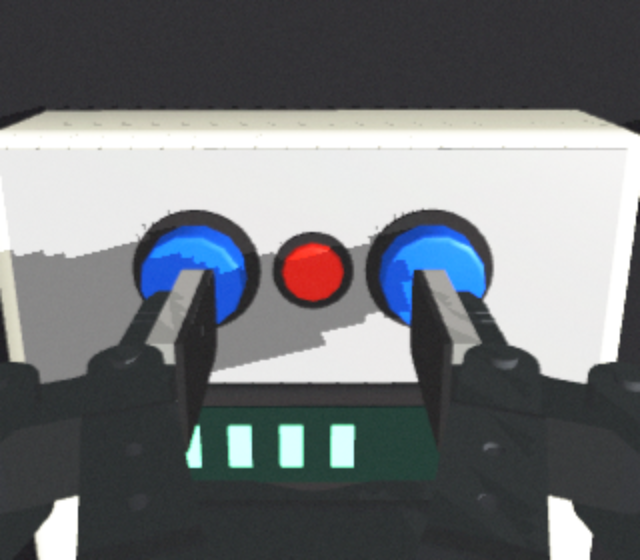

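```bash
python3 - <<'E'
from h import *
c=ctrl.get_calibration('wrist'); s=ctrl.state(); E=np.array(c['extrinsics'])
from scipy.spatial.transform import Rotation as Ro
T=Ro.from_euler('xyz',s['orientation'],degrees=True).as_matrix()
print(np.round(T.T@(E[:3,3]-s['eef_pos'])*1000,1))
for z in (0,-6):
  for x in (-11,0,11):
    q=E[:3,:3].T@(s['eef_pos']+T@np.array([x,23,z])/1000-E[:3,3]); u=c['cx']-c['fx']*q[0]/q[2]; v=c['cy']+c['fy']*q[1]/q[2]
    print(z,x,(u-100)*2,(v-100)*2)
p=np.load('pics/w2.npz')['p']
for lo,hi in [((100,120,60),(125,255,255)),((0,150,80),(8,255,255))]:
    for b in blobs(p,lo,hi,100): print(b[0],b[1:5],b[5:],ray(c,*b[5:],.054 if lo[0]==0 else .06))
E
```

```text
[ 6.720e+01  1.000e-01 -1.427e+02]
0 -11 407.87354068672244 339.6534733992871
0 0 409.6437678136356 297.8368017509001
0 11 411.4826055096514 254.3993970360263
-6 -11 411.4773597351517 352.37089148738096
-6 0 413.38706674927926 309.19133565510606
-6 11 415.37370463105117 264.2723293887632
1453 (np.int32(170), np.int32(213), np.int32(54), np.int32(49)) (np.float64(198.0), np.float64(232.2)) [0.46450505 0.0357376  0.06      ]
1452 (np.int32(289), np.int32(212), np.int32(54), np.int32(51)) (np.float64(313.4), np.float64(232.2)) [0.48177263 0.0894408  0.06      ]
707 (np.int32(241), np.int32(221), np.int32(31), np.int32(30)) (np.float64(256.0), np.float64(235.6)) [0.47731817 0.06139701 0.054     ]
```

Request:
carry_out:
  motion:
    - [45.5,[0.5,0.5,4],0]
    - [45.5,[0.5,0.5,8],0]
    - [45.5,[0.5,0.5,10],0]
    - [45.5,[0.5,0.5,10],0]

```text
time_s: 2.95
eef_pos: [0.4779, 0.0619, 0.0556]
orientation: [180.0, 0.0, 162.3]
ft_force: [-0.9, 0.9, 4.6]
grip_width: 0.0454
grip_force: 2.2
```

Request:
carry_out:
  motion:
    - [45.5,[0,0,2],0]
    - [45.5,[0,0,4],0]
    - [45.5,[0,0,4],0]

```text
time_s: 3.25
eef_pos: [0.4779, 0.0619, 0.0527]
orientation: [180.0, 0.1, 162.3]
ft_force: [-5.0, 1.5, 12.6]
grip_width: 0.0455
grip_force: 6.3
```

Request:
carry_out:
  motion:
    - [45.5,[0,0,1],0]
    - [45.5,[0,0,2],0]
    - [45.5,[0,0,2],0]

```text
time_s: 3.55
eef_pos: [0.478, 0.0619, 0.0525]
orientation: [179.9, 0.1, 162.3]
ft_force: [-11.8, 1.2, 27.9]
grip_width: 0.0455
grip_force: 13.9
```

```bash
python3 - <<'E'
from h import *
s=ctrl.state(); print(s['eef_pos'],s['orientation'],s['ft_force'],s['torque'],s['grip_width'])
p,d,c=snap('wrist','w3'); cv2.imwrite('pics/w3c.png',cv2.resize(p[100:380,100:420,::-1],None,fx=2,fy=2))
E
```

```text
[0.47799745 0.0619142  0.05250497] [1.79948281e+02 1.25936961e-01 1.62334899e+02] [-11.79349708   1.19732678  27.93227944] [ 0.65903469  3.91516918 -0.07134842] 0.04546549162860356
```

View pics/w3c.png

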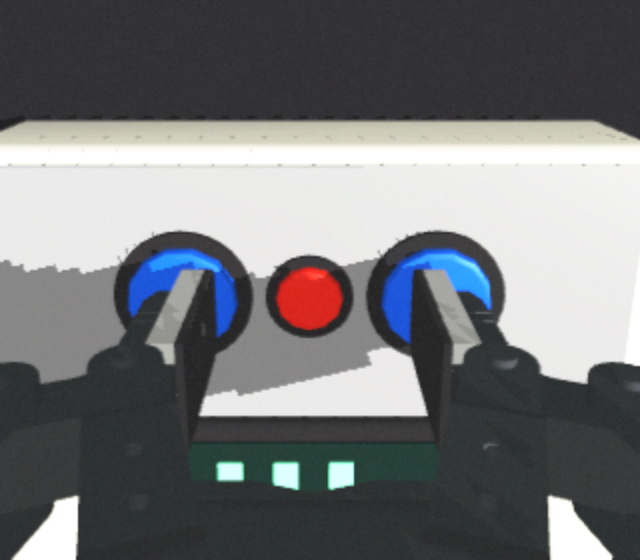

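Request:
carry_out:
  motion:
    - [45.5,[0,0,0],0]
    - [45.5,[0,0,0],0]
    - [45.5,[0,0,0],0]
    - [45.5,[0,0,0],0]
    - [45.5,[0,0,0],0]
    - [45.5,[0,0,0],0]
    - [45.5,[0,0,0],0]
    - [45.5,[0,0,0],0]
    - [45.5,[0,0,0],0]
    - [45.5,[0,0,0],0]
    - [45.5,[0,0,0],0]
    - [45.5,[0,0,0],0]
    - [45.5,[0,0,0],0]
    - [45.5,[0,0,0],0]
    - [45.5,[0,0,0],0]
    - [45.5,[0,0,0],0]
    - [45.5,[0,0,0],0]
    - [45.5,[0,0,0],0]
    - [45.5,[0,0,0],0]
    - [45.5,[0,0,0],0]

```text
time_s: 5.6
eef_pos: [0.478, 0.0619, 0.0525]
orientation: [179.9, 0.1, 162.3]
ft_force: [-10.5, 2.2, 27.5]
grip_width: 0.0452
grip_force: 13.8
```

Request:
carry_out:
  motion:
    - [45.5,[0,0,0],0]
    - [45.5,[0,0,0],0]
    - [45.5,[0,0,0],0]
    - [45.5,[0,0,0],0]
    - [45.5,[0,0,0],0]

```text
time_s: 6.1
eef_pos: [0.478, 0.0619, 0.0525]
orientation: [179.9, 0.1, 162.3]
ft_force: [-10.9, 1.5, 27.0]
grip_width: 0.0456
grip_force: 13.8
```

Request:
carry_out:
  motion:
    - [45.5,[0,0,-4],0]
    - [45.5,[0,0,-15],0]
    - [45.5,[0,0,-50],0]
    - [45.5,[0,0,-90],0]
    - [45.5,[0,0,-120],0]
    - [0,[-5,-18,-130],0]
    - [0,[-15,-55,-130],0]
    - [0,[-25,-95,-130],0]
    - [0,[-35,-135,-130],0]
    - [0,[-46,-175,-130],0]
    - [0,[-56,-215,-130],0]
    - [0,[-67,-255,-130],0]
    - [0,[-77,-295,-130],0]
    - [0,[-88,-335,-130],0]
    - [0,[-98,-370,-130],0]
    - [0,[-104,-393,-130],0]
    - [0,[-105.5,-400,-130],0]
    - [0,[-105.5,-400,-130],0]
    - [0,[-105.5,-400,-130],0]

```text
time_s: 8.0
eef_pos: [0.456, -0.3507, 0.1792]
orientation: [180.0, -0.0, 162.3]
ft_force: [-0.0, 0.1, -0.4]
grip_width: 0.0001
grip_force: 0.0
```

```bash
python3 - <<'E'
from h import *
from scipy.spatial.transform import Rotation as Ro
s=ctrl.state(); print(s['time_s'],s['eef_pos'],s['orientation'],s['ft_force'],s['grip_width'])
T=Ro.from_euler('xyz',s['orientation'],degrees=True).as_matrix()
p,d,c=snap('wrist','w4')
for b in blobs(p,(40,100,50),(80,255,255),100):
    q=ray(c,*b[5:],.08); print(b[0],b[1:5],b[5:],q,T.T@(q-s['eef_pos'])*1000)
E
```

```text
8.0 [ 0.45600005 -0.35068236  0.17920593] [ 1.79976548e+02 -2.82833965e-02  1.62281897e+02] [-0.02701393  0.09103584 -0.44984591] 9.912206271552985e-05
857 (np.int32(239), np.int32(176), np.int32(33), np.int32(33)) (np.float64(254.9), np.float64(191.8)) [ 0.45477215 -0.3513485   0.08      ] [ 0.91795571 -1.04883623 99.20596992]
190 (np.int32(42), np.int32(323), np.int32(26), np.int32(16)) (np.float64(53.4), np.float64(329.2)) [ 0.5188378  -0.55501307  0.08      ] [-122.09081239 -175.55526222   99.07381904]
```

View pics/w4.png

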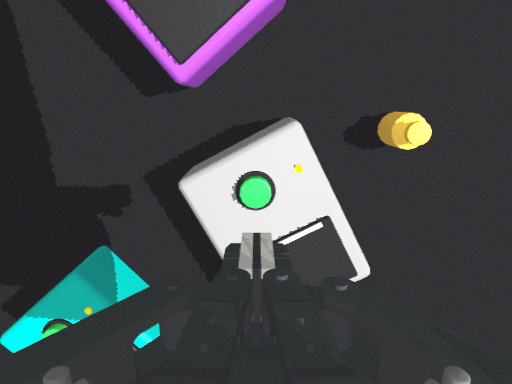

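Request:
carry_out:
  motion:
    - [0,[0.5,-0.5,25],0]
    - [0,[0.5,-0.5,60],0]
    - [0,[0.5,-0.5,85],0]
    - [0,[0.5,-0.5,96],0]
    - [0,[0.5,-0.5,99],0]
    - [0,[0.5,-0.5,102],0]
    - [0,[0.5,-0.5,105],0]
    - [0,[0.5,-0.5,106],0]
    - [0,[0.5,-0.5,106],0]
    - [0,[0.5,-0.5,106],0]

```text
time_s: 9.05
eef_pos: [0.4564, -0.352, 0.0751]
orientation: [-180.0, 0.2, 162.3]
ft_force: [-1.2, 2.7, 5.8]
grip_width: -0.0001
grip_force: 3.1
```

Over 4 N already; push 2 mm more to confirm the stop and hold briefly.

Request:
carry_out:
  motion:
    - [0,[0,0,1],0]
    - [0,[0,0,2],0]
    - [0,[0,0,2],0]
    - [0,[0,0,2],0]
    - [0,[0,0,2],0]

```text
time_s: 9.55
eef_pos: [0.4564, -0.3521, 0.0748]
orientation: [-180.0, 0.2, 162.3]
ft_force: [-5.0, 6.8, 15.7]
grip_width: -0.0003
grip_force: 8.3
```

At the hard stop, fully down. I'll release it and retreat.

Request:
carry_out:
  motion:
    - [0,[0,0,-4],0]
    - [0,[0,0,-15],0]
    - [0,[0,0,-50],0]
    - [0,[0,0,-90],0]
    - [0,[0,0,-130],0]
    - [0,[0,0,-150],0]
    - [0,[0,0,-150],0]
    - [0,[0,0,-150],0]
    - [0,[0,0,-150],0]
    - [0,[0,0,-150],0]

```text
time_s: 10.55
eef_pos: [0.4549, -0.3516, 0.2201]
orientation: [180.0, -0.1, 162.3]
ft_force: [-0.2, -0.6, 0.4]
grip_width: -0.0
grip_force: 0.0
```

```bash
python3 - <<'E'
from h import *
p,d,c=snap('side','s1'); p,d,c=snap('top','top2')
cv2.imwrite('pics/top2c.png',cv2.resize(p[110:290,90:420,::-1],None,fx=2.4,fy=2.4))
s=ctrl.state(); print(s['time_s'],s['eef_pos'],s['ft_force'])
E
```

```text
10.65 [ 0.45511362 -0.35168808  0.22043466] [0.14819058 0.6573958  0.57232236]
```

View pics/top2c.png

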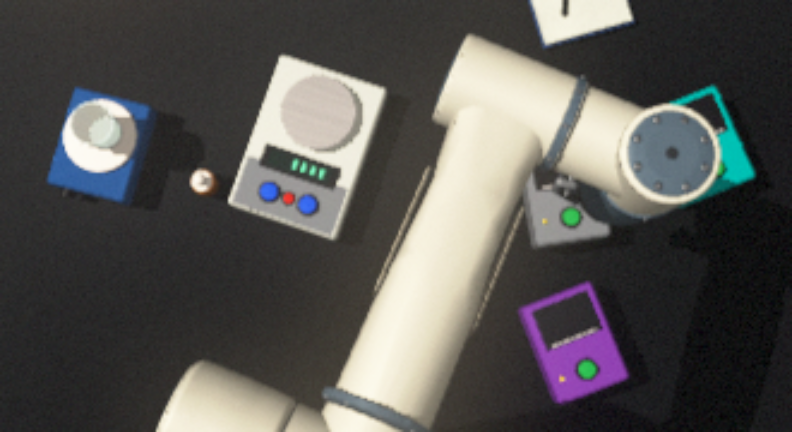

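View pics/s1.png

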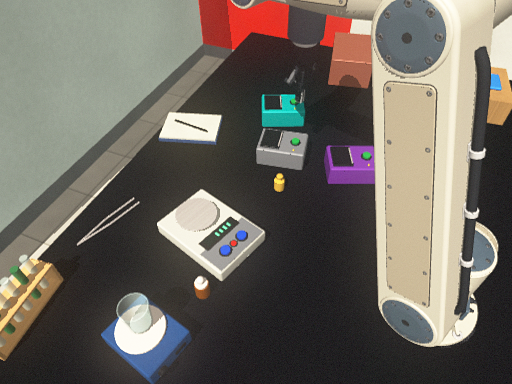

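The top view shows the keys up: blue at (268,190) and (308,204), green at (571,217). The side view shows the beaker (133,312), bottle (202,288) and weight (279,183) all still standing, and the gripper clear of everything.

```bash
python3 -c "
from workcell import ctrl
print(ctrl.finish_job())"
```

```text
the job is handed in; nothing more can be done
None
```

I pressed both blue keys together to their stops and held them for about 2.5 s, released them, then pressed and released the green printer key; the job is handed in at about 10.7 s, with the beaker, weight and bottle still standing.

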